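# Lock the arm of the pour-over coffee stand and hang the dripper in it

### The job

Set up the pour-over coffee stand: take the post with the ring arm from the draining tray and, with its arm out to the right (seen from the drip-tray side of the stand), feel its T-foot down through the slot in the stand's steel plate, press it fully down against the spring, turn it a quarter turn clockwise and let it spring up, locked with the arm over the cup. Then set the white dripper upright in the ring of the arm and let go. Firm finger pressure is plenty: never force the post, and leave the cup and the other things where they stand.

Things in the scene. Friction and masses are not known exactly. Their poses are not given: they have to be found in the camera images.
- stand_base: Oak stand, fixed: block 116 (x) x 96 x 36 mm, before it a lower drip tray (83 mm long, steel bars, top 14 mm up). Origin on the worktop, on the middle line, 96 mm behind the tray's front edge; +x from drip tray to block, +y to the left for one facing the tray, z up. On the block a steel slot plate 92 x 56 mm between aluminium guide rails 1.5 mm higher.
- socket (a point): Front end of the slot's range, on the slot plate's flat upper face (40 mm up); axes as the stand. Slot 10 mm wide (x), 43.5 mm long (y), centred on y = 0. The plate is adjustable and clamped hard: the slot's middle stands anywhere from 0 to 22 mm behind (+x) this point; where is NOT measured: feel (or look) for it. Flat for 33 mm before and behind the slot, then brass screws 7 mm high.
- pressed (a point): 18 mm below socket: height of the T-foot's underside when pressed fully down, post flange hard on the plate. The foot meets a spring cup 9 mm below the plate's face; it pushes up with 8 N there, rising to 12.5 N here. Only 16 to 18 mm below the face can the foot turn, and only clockwise seen from above; metal stops end the turn after 90 degrees (give or take 3).
- locked (a point): 13 mm below socket (27 mm up): height of the T-foot's underside when locked: after the quarter turn, let up, the foot springs up 5 mm into a pocket under the plate; the flange then stands 5 mm above the plate. (Locked, the foot's x is the slot's: 0 to 22 mm behind this point.)
- post: Loose steel post, 154 mm tall, 0.26 kg. Origin: middle of the T-foot's underside; z up the post, arm to -x. T-foot: bar 40 (x) x 8 (y) x 7 mm, upper edges stepped in 1 mm; 8 mm stem; 48 mm round flange, underside 18 mm up; 14 mm tube. To enter the slot: yaw = stand's yaw + 90 degrees (arm to the stand's -y). Locked: yaw = stand's yaw (arm to -x, over the drip tray).
- block (a point): Centre of the post's oak grip block, 131 mm above the foot's underside; 22 x 22 mm, 46 mm tall, sides along the post's x and y: grip it from above across either pair of sides. The arm (8 mm wire) leaves the post at 99 to 107 mm, just below the block.
- ring (a point): Centre of the wire ring on the post's arm, 92 mm from the post's axis, 103 mm above the foot's underside. Inside diameter 44 mm, wire 8 mm; axes as post.
- seat (a point): Middle of the upper face of the grey seat (30.5 mm up) on the fixed white draining tray of 120 x 150 mm. At the start the post stands here on its flange, arm roughly to the robot's right, its T-foot down in a well (foot 12.5 mm above the worktop); lift it straight up.
- dripper: Small white open dripper (funnel), 66 mm tall, 0.08 kg, on a birch coaster 8 mm thick. Origin: middle of its underside. Outside 36 mm wide up to 12 mm, widening to 60 mm at 46 mm, then a straight band 60 mm wide to the rim at 66 mm (wall 3 mm): grip across this band from above. Hung in the ring, its underside lies about 22 mm below the ring's centre.
- cup: Small black and white cup with a handle, 56 mm tall, standing on the drip tray; leave it there.
- timer: Bystander: red and white wind-up egg timer, 62 mm across, 60 mm tall.
- honey_jar: Bystander: jar with a yellow lid, 63 mm across, 94 mm tall.
- tin: Bystander: low food tin, 86 mm across, 40 mm tall.
- scoop: Bystander: steel coffee scoop, 149 mm long, lying behind the stand.
- tea_spoon: Bystander: teaspoon with a purple handle, 133 mm long, lying in front of the stand.

How it is judged (in metres and radians):
On the way, in this order (a step that is already met when the one before it is completed fails the run):
1. the T-foot is through the slot: 15.5 mm or more below the plate's face, under the slot plate, still lying along the slot (z of post in the frame of stand_base between 0.015 and 0.0245 m and x of post in the frame of socket between -0.004 and 0.026 m and y of post in the frame of socket between -0.005 and 0.005 m and angle between the x axis of post and the y axis of stand_base, either way round below 0.2 rad), for 0.05 s.
2. the post is turned a quarter turn and has sprung up into its pocket: locked, arm over the drip tray (z of post in the frame of stand_base between 0.025 and 0.029 m and x of post in the frame of stand_base between 0.03 and 0.06 m and y of post in the frame of stand_base between -0.005 and 0.005 m and angle between the x axis of post and the x axis of stand_base, either way round below 0.14 rad and x of ring in the frame of stand_base below 0 m and angle between post's own z axis and vertical below 0.09 rad), for 0.2 s.
3. the dripper hangs upright in the ring of the locked arm (all of step 2 and horizontal distance between dripper and ring below 0.006 m and z of dripper in the frame of ring between -0.031 and -0.014 m and angle between dripper's own z axis and vertical below 0.14 rad), for 0.2 s.
At the end, for the whole second after the job is handed in: Post locked: foot 25-29 mm above the worktop, within 5 mm of the stand's middle line, yaw within 0.14 rad of the stand's with the arm over the drip tray, tilt under 0.09 rad. Dripper in the ring: within 6 mm of its centre, underside 14-31 mm below it, tilt under 0.14 rad. Both at rest (all of step 3 and linear speed of each of dripper, post below 0.02 m/s); the robot touches nothing.
It fails at once if the post is forced against the stand: more than 40 N of contact force between them while the foot is not at its locked height (contact force between post and stand_base above 40 N and (z of post in the frame of stand_base above 0.029 m or z of post in the frame of stand_base below 0.025 m)).
It fails at once if the cup is shifted by more than 20 mm (distance of cup from where it was at the start of the episode above 0.02 m).
It fails at once if a bystander is shifted by more than 30 mm (distance of any of timer, honey_jar, tin, scoop, tea_spoon from where it was at the start of the episode above 0.03 m).
It also fails if it takes over 67 s, if anything falls off the work surface, if the arm or the gripper's body presses on something with over 40 N, if the wrist force passes 120 N, or if a joint passes its speed limit or range.

### The arm

A 6-joint arm with a two-finger parallel gripper is mounted at the origin on a cart in front of the work surface, level with it; the furniture and walls round the work are solid. World frame = base frame: x ahead of the robot, y to its left, z up, the work surface at z = 0. Lengths are in mm, angles in rad, forces in N, time in s.
With the tool pointing down it reaches from about 375 to 900 mm from the base axis. Payload 3.1 kg.
Tool frame: the origin (TCP) lies at the very end of the fingers, on their centre line; the grasp point (between the pads) lies 19 mm behind it; z points along the fingers, y is the line along which they close (so a half turn about z gives the same grasp; the last joint's range is limited). The gripper opens to 85 mm and grips with 20 to 120 N. Pads are 22 mm wide; open, the fingers measure 114 mm over their backs; the gripper's body (76 mm by 85 mm) begins 54 mm behind the grasp point. The pads swing forward as they close: fully open they stand 13 mm farther back than shut.
Start: joints at [-1.387, 0.527, 1.433, -0, 1.181, -0.178], TCP at [221.245, -584.506, 231.31] pointing down, gripper open.
Joint ranges: [-3.08, 3.08], [-0.75, 2.2], [0.22, 2.44], [-1.43, 4.57], [0, 2.65], [-2.85, 2.85]. Speed limits (rad/s): [2.79, 2.79, 3.14, 3.14, 3.14, 3.14].

### API

Orientations are given as a rotation vector (axis times angle).
In Python, from station import r gives the robot as it stands.
- The arm moves only by the tool step_arm, never from a script. Its argument "targets" is a list of rows, each an object of numbers: "jaw": the opening, from 0 (shut) to 1 (fully open); "tx", "ty", "tz": the shift along the tool's x, y, z scaled (see below); "yaw": the turn about the tool's z scaled (see below). In form: [{"jaw": .., "tx": .., "ty": .., "tz": .., "yaw": ..}, ...]. A call has 1 to 12 rows; each row shifts and turns the commanded pose from where the row before left it, along the tool's axes as they then stand; what a row does not reach is not made up. The controller multiplies each number of a shift by 0.025 m and each number of a turn by 6 degrees. A row lasts 1/8 s, in which the tool goes at most 62.5 mm and 10.7 degrees, less where a joint would pass 70% of its speed; a pose out of reach is approached as far as the arm can. A call with a number of a shift or a turn outside -1 to 1 is refused whole. A call with a gripper value outside its range is refused whole. The fingers move at their own pace and stop on an object; "grip_force" is the grip in N (left out, the last holds). Time passes only in rows, so rows that do not move let the fingers close. It gives the time, the measured TCP pose, the force, the opening and the grip force at its end, in the units of the state.
- r.observe(): the state, without advancing time (a new reading comes with each control period).
- r.snapshot(name): name is "scene" or "top" or "wrist"; returns the picture (384x512x3 uint8, red, green, blue); there is no depth.
- r.camera_info(name): a dict with "K" (3x3 intrinsics, pixels), "cam_to_world" (4x4, takes a point from camera to world coordinates); the wrist camera has in their place "tool_from_camera" (4x4, takes a point from camera to tool coordinates, whose origin is the TCP and whose axes are the flange's). Camera axes: x right, y down, z forward; pixel columns grow to the right and rows downward; lengths in mm; the calibration is good to about 2 mm. A picture is of the moment at which its call begins: read the wrist's pose just before it. camera_info takes no time and is no camera call.
- r.sign_off(): hands the job in; it is judged then, once.
Trained networks look in the newest picture that a camera, given by its name, has taken for a name from the list of things; names that differ only in an ending like _2 or _b are one class to them, and where a whole thing is asked for, a point or a joint stands for the part that bears it (a point fixed in the world has none). Each returns a list of dicts, best first, with "confidence" (0 to 1); they miss things now and then, are a little off and sometimes report something else, mostly with a low value. They report only what shows in the picture. A call takes as long as a camera call.
- r.regions_of(target, camera): "mask" (384x512 bool, what is visible of it) and "box" ([left, top, right, bottom] in pixels, round what is visible of it).
- r.tip_of(target, camera): "xy" ([column, row] in pixels: a listed point, or the origin of a listed thing).
The state is a dict: "clock": time; "joints": joint angles; "qd": joint speeds; "joint_torque": joint torques, N m; "position": TCP position; "eef_rot": TCP orientation; "ft_force": force on the tool from outside, world axes, zero at the start; "wrist_torque": the same for the moment, N m; "grip_width": opening from 0.0 (shut) to 1.0 (fully open); "finger_force": force on a finger pad.
Only numpy, scipy, OpenCV 4.12 (cv2) and the standard library are available. Lean on these libraries where they do the work, as an engineer would, in place of code of your own. Each camera call takes 0.05 s, during which the arm holds its last target. There are 200 camera calls.

## Working session

There is one attempt and no reset: what is moved stays moved. The work goes in short steps, Python scripts to look and compute and a tool call to move; the robot and the scene stay as the last step left them, time stands still between calls to the robot, and variables do not carry over. Pictures are saved under pics/ and viewed, at most 10 in all, crops included, and the job is handed in when it is done.

Besides the shell and the picture viewer there is one more tool, called after "Call:" in YAML: its name, and indented under it one key for each argument. step_arm: Moves the arm, as the interface text tells. Shifts and turns lie within -1 to 1; 1 stands for 0.025 m of shift or 6 degrees of turn. Its arguments: {"type":"object","properties":{"targets":{"type":"array","items":{"type":"object","properties":{"jaw":{"type":"number"},"tx":{"type":"number"},"ty":{"type":"number"},"tz":{"type":"number"},"yaw":{"type":"number"}}}},"grip_force":{"type":"number"}},"required":["targets"]}

```bash
mkdir -p pics; cat > h.py <<'E'
import numpy as np, cv2
from station import r
from scipy.spatial.transform import Rotation as R
def cam(name):
    c=r.camera_info(name); K=np.array(c["K"])
    if "cam_to_world" in c: return K,np.array(c["cam_to_world"])
    s=r.observe(); T=np.eye(4); T[:3,:3]=R.from_rotvec(s["eef_rot"]).as_matrix(); T[:3,3]=s["position"]
    return K,T@np.array(c["tool_from_camera"])
def ray(xy,KT):
    K,T=KT; d=T[:3,:3]@np.linalg.solve(K,[xy[0],xy[1],1.]); return T[:3,3],d/np.linalg.norm(d)
def atz(xy,z,KT):
    o,d=ray(xy,KT); return o+d*(z-o[2])/d[2]
def proj(p,KT):
    K,T=KT; q=K@(np.linalg.inv(T)@np.append(p,1))[:3]; return q[:2]/q[2]
def tri(l):
    A=np.zeros((3,3));b=np.zeros(3);
    for o,d in l:
        M=np.eye(3)-np.outer(d,d);A+=M;b+=M@o
    p=np.linalg.solve(A,b); return p,[round(float(np.linalg.norm((np.eye(3)-np.outer(d,d))@(p-o))),1) for o,d in l]
def snap(name,f):
    im=r.snapshot(name); cv2.imwrite(f"pics/{f}.png",im[:,:,::-1]); return im
E
python3 - <<'E'
from h import *
np.set_printoptions(precision=1,suppress=True)
s=r.observe();print(s)
a=snap("scene","s0");b=snap("top","t0")
Ks={n:cam(n) for n in("scene","top")}
for n in Ks: print(n,Ks[n][1][:3,3],Ks[n][0][0])
for t in["stand_base","socket","post","block","ring","seat","dripper","cup","timer","honey_jar","tin","scoop","tea_spoon"]:
    L=[];o=t
    for n in Ks:
        q=r.tip_of(t,n)
        if q: o+=f" {n} {np.array(q[0]['xy']).round(1)} {q[0]['confidence']:.2f}"; L.append(ray(q[0]['xy'],Ks[n]))
    if len(L)==2: p,e=tri(L); o+=f" -> {p} {e[0]}"
    print(o)
E
```

```text
{'clock': 0.0, 'joints': array([-1.4,  0.5,  1.4, -0. ,  1.2, -0.2]), 'qd': array([-0., -0., -0.,  0., -0.,  0.]), 'joint_torque': array([ -0. , -44.2, -17.8,  -0. ,   0. ,  -0. ]), 'position': array([ 221.1, -583.8,  230.3]), 'eef_rot': array([-3.1, -0.6,  0. ]), 'ft_force': array([ 0.5, -0.4,  0.2]), 'wrist_torque': array([ 0., -0., -0.]), 'finger_force': 0.0, 'grip_width': 0.9983462554570912}
scene [  -98.5 -1023.6   785.3] [431.    0.  257.3]
top [ 361.6  -76.8 1041.3] [359.7   0.  259.5]
stand_base scene [247.9 220.1] 0.96 top [245.5 220.8] 0.96 -> [529.1 -26.9   3.2] 0.9
socket scene [255.4 207.9] 0.71 top [249.7 205.1] 0.88 -> [561.4 -34.1  44.9] 6.2
post scene [184.5 194.8] 0.88 top [154.5 250.1] 0.83 -> [424.  226.4   5.8] 2.3
block scene [184.1 155.7] 0.81 top [143. 249.] 0.96 -> [419.1 204.2 169.6] 2.8
ring scene [196.1 179.2] 0.78 top [180.8 246.2] 0.82 -> [430.7 130.3 111.1] 3.6
seat scene [185.5 190.3] 0.77 top [157.1 250.9] 0.84 -> [421.5 210.6  32.6] 1.3
dripper scene [284. 275.] 0.44 top [343.  246.3] 0.61 -> [ 471.9 -309.8    3.3] 2.2
cup scene [232.2 213.5] 0.62 top [232.3 235. ] 0.68 -> [485.1   4.7  26.2] 3.8
timer scene [361.7 264.5] 0.67 top [365. 170.] 0.97 -> [ 708.4 -376.4  -15.1] 5.6
honey_jar scene [325.4 238.2] 0.29 top [208.2 154.6] 0.74 -> [ 902.7  106.1 -302.9] 86.3
tin top [322.4 175.8] 0.65
scoop scene [297.5 206.6] 0.46 top [259.1 157.7] 0.60 -> [720.1 -51.2   6.9] 3.4
tea_spoon scene [211.2 244.6] 0.57 top [267.8 282.5] 0.49 -> [ 357.7 -101.3   19.1] 1.3
```

```bash
python3 - <<'E'
import cv2
t=cv2.imread("pics/t0.png")[130:330,110:400]
cv2.imwrite("pics/t0c.png",cv2.resize(t,None,fx=2.7,fy=2.7,interpolation=cv2.INTER_CUBIC))
t=cv2.imread("pics/s0.png")[130:330,140:400]
cv2.imwrite("pics/s0c.png",cv2.resize(t,None,fx=3,fy=3,interpolation=cv2.INTER_CUBIC))
E
```

```text
(no output)
```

View pics/t0c.png

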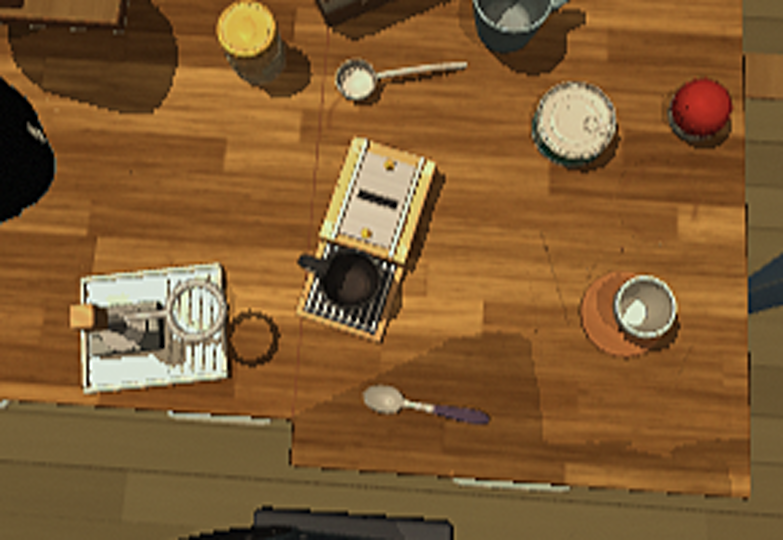

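View pics/s0c.png

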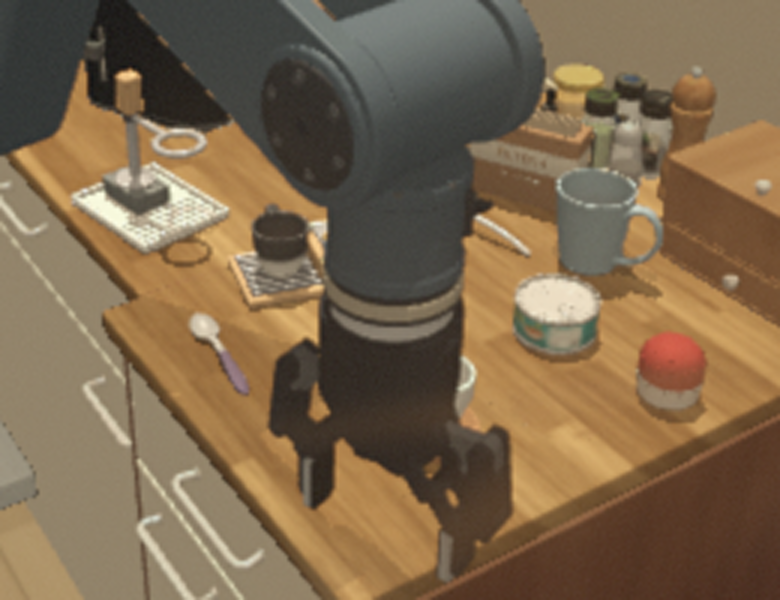

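The top crop shows the slot at about top pixel (249.6, 203.3), the screws at (254.4, 191.1) and (245.9, 216.3), the block at (141, 247), the ring at about (183, 244.5) and the dripper rim at (349, 243). Next I turn these into positions.

```bash
python3 - <<'E'
from h import *
np.set_printoptions(precision=1,suppress=True)
KT=cam("top")
P=lambda x,y:(110+x/2.7,130+y/2.7)
for n,x,y,z in[("slot",377,198,40),("slotL",359,192,40),("slotR",397,205,40),("scrB",390,165,47),("scrF",367,233,47),("block",83,316,166),("ring",197,309,115),("driprim",645,305,74),("coaster",622,314,8)]:
    print(n,atz(P(x,y),z,KT))
s=r.observe();M=R.from_rotvec(s["eef_rot"]).as_matrix();print(M,s['position'])
K,T=cam("wrist");c=r.camera_info("wrist");print(c["K"],c["tool_from_camera"])
E
```

```text
slot [573.2 -36.1  40. ]
slotL [578.3 -16.7  40. ]
slotR [567.1 -57.6  40. ]
scrB [608.1 -47.4  47. ]
scrF [534.  -28.8  47. ]
block [421.1 212.8 166. ]
ring [438.5 122.9 115. ]
driprim [ 476.2 -310.6   74. ]
coaster [ 472.8 -302.3    8. ]
[[ 0.9  0.4  0. ]
 [ 0.4 -0.9 -0. ]
 [ 0.   0.  -1. ]] [ 221.3 -584.5  231.3]
[[342.6   0.  255.1]
 [  0.  342.6 194.9]
 [  0.    0.    1. ]] [[   0.    -1.    -0.3   77.3]
 [   1.     0.     0.    -0.4]
 [  -0.    -0.3    1.  -142.1]
 [   0.     0.     0.     1. ]]
```

```bash
cat >> h.py <<'E'
def go(p,yaw=None):
    s=r.observe();M=R.from_rotvec(s["eef_rot"]).as_matrix();d=M.T@(np.array(p)-s["position"])
    a=np.degrees(np.arctan2(M[1,0],M[0,0])); print("pos",s["position"].round(1),"yawx",round(a,2),"steps x,y,z",(d/25).round(2),"yaw steps","" if yaw is None else round((a-yaw)/6,2))
E
python3 -c "
from h import *
go([476,-311,231],101)"
```

```text
pos [ 221.3 -584.5  231.3] yawx 20.73 steps x,y,z [ 1.34e+01 -6.62e+00  1.00e-02] yaw steps -13.38
```

Call:
step_arm:
  targets:
    - {"jaw": 1, "tx": 0.5, "ty": -0.25}
    - {"tx": 1, "ty": -0.5}
    - {"tx": 1, "ty": -0.5}
    - {"tx": 1, "ty": -0.5}
    - {"tx": 1, "ty": -0.5}
    - {"tx": 1, "ty": -0.5}
    - {"tx": 1, "ty": -0.5}
    - {"tx": 1, "ty": -0.5}
    - {"tx": 1, "ty": -0.5}
    - {"tx": 1, "ty": -0.5}
    - {"tx": 1, "ty": -0.5}
    - {"tx": 1, "ty": -0.5}

```text
validation failed for argument at $.ta...
```

Call:
step_arm:
  targets:
    - {"tx": 1, "ty": -0.5}
    - {"tx": 0.9, "ty": -0.37}
    - {}

```text
validation failed for argument at $.ta...
```

```bash
python3 - <<'E'
from h import *
np.set_printoptions(precision=1,suppress=True)
go([575,-40,231]); KT=cam("wrist"); im=snap("wrist","w1")
for q in r.tip_of("dripper","wrist")[:2]: print(q, atz(q['xy'],8,KT))
for q in r.regions_of("dripper","wrist")[:2]:
    m=q['mask'].astype(np.uint8); print(q['confidence'],q['box'])
    c=max(cv2.findContours(m,0,1)[0],key=cv2.contourArea)[:,0,:]
    P=np.array([atz(x,74,KT) for x in c]); print(cv2.minEnclosingCircle(P[:,:2].astype(np.float32)), P.min(0),P.max(0))
np.save("KTw1.npy",KT[1])
E
```

```text
pos [ 221.3 -584.5  231.3] yawx 20.73 steps x,y,z [ 20.9 -15.4   0. ] yaw steps
```

View pics/w1.png

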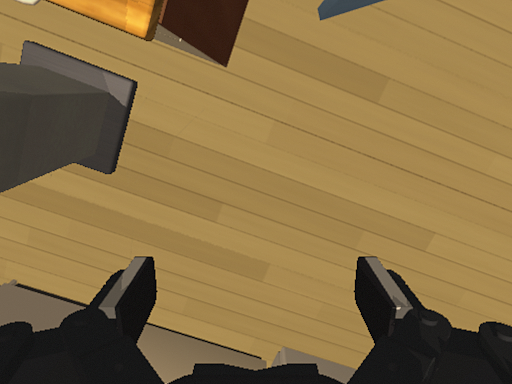

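The move calls were refused because each row needs all five fields. The picture shows only floor and cart, with the fingers at rows 260–320, so the arm has not moved.

Call:
step_arm:
  targets:
    - {"jaw": 1, "tx": 0.5, "ty": -0.25, "tz": 0, "yaw": 0}
    - {"jaw": 1, "tx": 1, "ty": -0.5, "tz": 0, "yaw": 0}
    - {"jaw": 1, "tx": 1, "ty": -0.5, "tz": 0, "yaw": 0}
    - {"jaw": 1, "tx": 1, "ty": -0.5, "tz": 0, "yaw": 0}
    - {"jaw": 1, "tx": 1, "ty": -0.5, "tz": 0, "yaw": 0}
    - {"jaw": 1, "tx": 1, "ty": -0.5, "tz": 0, "yaw": 0}
    - {"jaw": 1, "tx": 1, "ty": -0.5, "tz": 0, "yaw": 0}
    - {"jaw": 1, "tx": 1, "ty": -0.5, "tz": 0, "yaw": 0}
    - {"jaw": 1, "tx": 1, "ty": -0.5, "tz": 0, "yaw": 0}
    - {"jaw": 1, "tx": 1, "ty": -0.5, "tz": 0, "yaw": 0}
    - {"jaw": 1, "tx": 1, "ty": -0.5, "tz": 0, "yaw": 0}
    - {"jaw": 1, "tx": 1, "ty": -0.5, "tz": 0, "yaw": 0}

```text
clock: 3.05
position: [440.0, -346.5, 231.4]
eef_rot: [-3.09, -0.566, -0.0]
ft_force: [-0.5, -0.4, -0.1]
grip_width: 1.0
finger_force: 0.0
```

Call:
step_arm:
  targets:
    - {"jaw": 1, "tx": 1, "ty": -0.5, "tz": 0, "yaw": 0}
    - {"jaw": 1, "tx": 0.5, "ty": -0.3, "tz": 0, "yaw": 0}
    - {"jaw": 1, "tx": 0, "ty": 0, "tz": 0, "yaw": 0}

```text
clock: 3.42
position: [467.5, -315.3, 231.3]
eef_rot: [-3.09, -0.568, 0.0]
ft_force: [-0.2, 1.0, 0.4]
grip_width: 0.995
finger_force: 0.0
```

```bash
python3 - <<'E'
from h import *
np.set_printoptions(precision=1,suppress=True)
go([575,-40,231]); KT=cam("wrist"); im=snap("wrist","w2")
for q in r.tip_of("dripper","wrist")[:2]: print(q, atz(q['xy'],8,KT))
for q in r.regions_of("dripper","wrist")[:2]:
    m=q['mask'].astype(np.uint8); print(q['confidence'],q['box'])
    c=max(cv2.findContours(m,0,1)[0],key=cv2.contourArea)[:,0,:]
    P=np.array([atz(x,74,KT) for x in c]); print(cv2.minEnclosingCircle(P[:,:2].astype(np.float32)), P.min(0),P.max(0))
E
```

```text
pos [ 467.5 -315.3  231.3] yawx 20.85 steps x,y,z [ 7.9 -8.8  0. ] yaw steps 
{'xy': [253.4, 155.4], 'confidence': 0.58} [ 473.1 -310.8    8. ]
0.82 [220.8, 131.4, 290.9, 198.8]
((478.8031921386719, -308.9384460449219), 30.25025749206543) [ 448.6 -338.6   74. ] [ 508.7 -279.9   74. ]
```

View pics/w2.png

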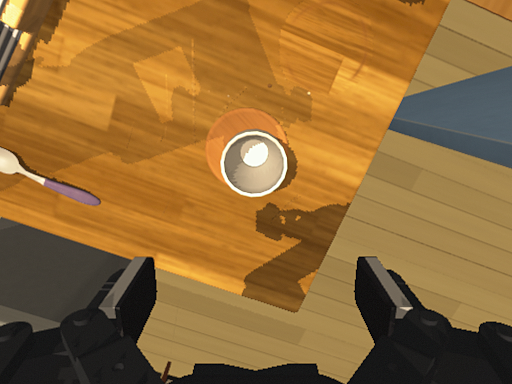

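The picture shows the dripper's rim circle centred at (254, 163) and its base inside at (256, 152). The fitted rim radius is 30.25 mm, which matches the given 30 mm. Next I go over the stand.

Call:
step_arm:
  targets:
    - {"jaw": 1, "tx": 0.5, "ty": -0.5, "tz": 0, "yaw": 0}
    - {"jaw": 1, "tx": 0.9, "ty": -1, "tz": 0, "yaw": 0}
    - {"jaw": 1, "tx": 0.9, "ty": -1, "tz": 0, "yaw": 0}
    - {"jaw": 1, "tx": 0.9, "ty": -1, "tz": 0, "yaw": 0}
    - {"jaw": 1, "tx": 0.9, "ty": -1, "tz": 0, "yaw": 0}
    - {"jaw": 1, "tx": 0.9, "ty": -1, "tz": 0, "yaw": 0}
    - {"jaw": 1, "tx": 0.9, "ty": -1, "tz": 0, "yaw": 0}
    - {"jaw": 1, "tx": 0.9, "ty": -1, "tz": 0, "yaw": 0}
    - {"jaw": 1, "tx": 0.6, "ty": -1, "tz": 0, "yaw": 0}
    - {"jaw": 1, "tx": 0.3, "ty": -0.3, "tz": 0, "yaw": 0}
    - {"jaw": 1, "tx": 0, "ty": 0, "tz": 0, "yaw": 0}
    - {"jaw": 1, "tx": 0, "ty": 0, "tz": 0, "yaw": 0}

```text
clock: 5.08
position: [569.3, -43.3, 231.3]
eef_rot: [3.09, 0.564, -0.0]
ft_force: [0.5, 0.1, 0.4]
grip_width: 0.999
finger_force: 0.0
```

```bash
python3 - <<'E'
from h import *
np.set_printoptions(precision=1,suppress=True)
go([421,213,231],101); KT=cam("wrist"); im=snap("wrist","w3"); np.save("w3T.npy",KT[1])
for t,z in(("socket",40),("stand_base",0),("cup",14)):
  for q in r.tip_of(t,"wrist")[:1]: print(t,q, atz(q['xy'],z,KT))
s=proj([574,-37,40],KT);print("pred slot",s)
x,y=(s-[65,55]).astype(int); cr=im[y:y+110,x:x+130]; print(x,y)
cv2.imwrite("pics/w3c.png",cv2.resize(cr[:,:,::-1],None,fx=5,fy=5,interpolation=cv2.INTER_CUBIC))
E
```

```text
pos [569.3 -43.3 231.3] yawx 20.68 steps x,y,z [ -1.9 -11.7   0. ] yaw steps -13.39
socket {'xy': [244.1, 169.7], 'confidence': 0.62} [564.  -33.3  40. ]
stand_base {'xy': [428.1, 305.2], 'confidence': 0.54} [ 471.6 -315.3    0. ]
cup {'xy': [193.0, 215.2], 'confidence': 0.91} [488.6   0.8  14. ]
pred slot [251.1 161.7]
186 106
```

View pics/w3c.png

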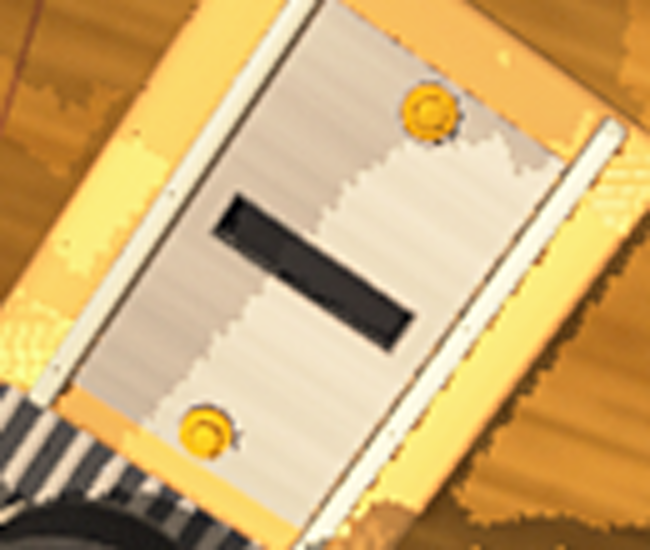

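The picture shows the slot corners at crop (237,194), (212,235), (414,316) and (388,354), and the screws at (430,112) and (206,433).

```bash
python3 - <<'E'
from h import *
np.set_printoptions(precision=2,suppress=True)
K=np.array(r.camera_info("wrist")["K"]);KT=(K,np.load("w3T.npy"))
f=lambda x,y,z:atz((186+(x+.5)/5-.5,106+(y+.5)/5-.5),z,KT)
c=[f(237,194,40),f(212,235,40),f(388,354,40),f(414,316,40)]
print(np.mean(c,0)); L=(c[0]+c[1])/2-(c[2]+c[3])/2; print("len",np.linalg.norm(L),"yaw",np.degrees(np.arctan2(-L[0],L[1])),"w",np.linalg.norm(c[0]-c[1]),np.linalg.norm(c[3]-c[2]))
b,a=f(430,112,47),f(206,433,47); d=b-a; print("screws",a,b,np.linalg.norm(d),np.degrees(np.arctan2(d[1],d[0])))
# rails inner edges
for p,q in(((65,390),(322,5)),((300,548),(612,118)),((38,400),(300,5)),((322,548),(627,130))):
    d=f(*q,41.5)-f(*p,41.5);print("rail",np.degrees(np.arctan2(d[1],d[0])))
E
```

```text
[574.04 -34.1   40.  ]
len 42.38336277086 yaw -14.164196942486393 w 9.527922159968327 9.339881995641028
screws [537.95 -24.75  47.  ] [612.51 -43.31  47.  ] 76.84005292880927 -13.97445346659691
rail -14.005248712972636
rail -13.797161300828956
rail -13.98525271247896
rail -13.795799527256644
```

Call:
step_arm:
  targets:
    - {"jaw": 1, "tx": -0.1, "ty": -0.7, "tz": 0, "yaw": 0}
    - {"jaw": 1, "tx": -0.2, "ty": -1, "tz": 0, "yaw": 0}
    - {"jaw": 1, "tx": -0.2, "ty": -1, "tz": 0, "yaw": 0}
    - {"jaw": 1, "tx": -0.2, "ty": -1, "tz": 0, "yaw": 0}
    - {"jaw": 1, "tx": -0.2, "ty": -1, "tz": 0, "yaw": 0}
    - {"jaw": 1, "tx": -0.2, "ty": -1, "tz": 0, "yaw": 0}
    - {"jaw": 1, "tx": -0.2, "ty": -1, "tz": 0, "yaw": 0}
    - {"jaw": 1, "tx": -0.2, "ty": -1, "tz": 0, "yaw": 0}
    - {"jaw": 1, "tx": -0.2, "ty": -1, "tz": 0, "yaw": 0}
    - {"jaw": 1, "tx": -0.2, "ty": -1, "tz": 0, "yaw": 0}
    - {"jaw": 1, "tx": 0, "ty": -1, "tz": 0, "yaw": 0}
    - {"jaw": 1, "tx": 0, "ty": -1, "tz": 0, "yaw": 0}

```text
clock: 6.78
position: [419.8, 215.9, 231.5]
eef_rot: [-3.09, -0.567, -0.0]
ft_force: [0.1, -0.4, 0.2]
grip_width: 0.997
finger_force: 0.0
```

Call:
step_arm:
  targets:
    - {"jaw": 1, "tx": 0, "ty": 0, "tz": -0.5, "yaw": -1}
    - {"jaw": 1, "tx": 0, "ty": 0, "tz": -0.5, "yaw": -1}
    - {"jaw": 1, "tx": 0, "ty": 0, "tz": 0, "yaw": -1}
    - {"jaw": 1, "tx": 0, "ty": 0, "tz": 0, "yaw": -1}
    - {"jaw": 1, "tx": 0, "ty": 0, "tz": 0, "yaw": -1}
    - {"jaw": 1, "tx": 0, "ty": 0, "tz": 0, "yaw": -1}
    - {"jaw": 1, "tx": 0, "ty": 0, "tz": 0, "yaw": -1}
    - {"jaw": 1, "tx": 0, "ty": 0, "tz": 0, "yaw": -1}
    - {"jaw": 1, "tx": 0, "ty": 0, "tz": 0, "yaw": -1}
    - {"jaw": 1, "tx": 0, "ty": 0, "tz": 0, "yaw": -1}
    - {"jaw": 1, "tx": 0, "ty": 0, "tz": 0, "yaw": -1}
    - {"jaw": 1, "tx": 0, "ty": 0, "tz": 0, "yaw": -1}

```text
clock: 8.28
position: [420.1, 215.2, 256.4]
eef_rot: [-2.163, -2.279, -0.0]
ft_force: [0.1, -0.6, -0.1]
grip_width: 1.0
finger_force: 0.0
```

Call:
step_arm:
  targets:
    - {"jaw": 1, "tx": 0, "ty": 0, "tz": 0, "yaw": -1}
    - {"jaw": 1, "tx": 0, "ty": 0, "tz": 0, "yaw": -0.4}
    - {"jaw": 1, "tx": 0, "ty": 0, "tz": 0, "yaw": 0}

```text
clock: 8.65
position: [420.3, 215.1, 256.4]
eef_rot: [-1.995, -2.427, -0.0]
ft_force: [-0.4, -0.7, 0.8]
grip_width: 1.001
finger_force: 0.0
```

```bash
python3 - <<'E'
from h import *
np.set_printoptions(precision=1,suppress=True)
go([421,213,231],101); KT=cam("wrist"); im=snap("wrist","w4"); np.save("w4T.npy",KT[1])
for t,z in(("block",143.5),("ring",115.5),("seat",30.5),("post",12.5)):
  for q in r.tip_of(t,"wrist")[:1]: print(t,q, atz(q['xy'],z,KT))
E
```

```text
pos [420.3 215.1 256.4] yawx 101.17 steps x,y,z [-0.1  0.   1. ] yaw steps 0.03
block {'xy': [257.4, 189.2], 'confidence': 0.9} [422.2 217.  143.5]
post {'xy': [258.3, 156.0], 'confidence': 0.82} [423.9 218.   12.5]
```

View pics/w4.png

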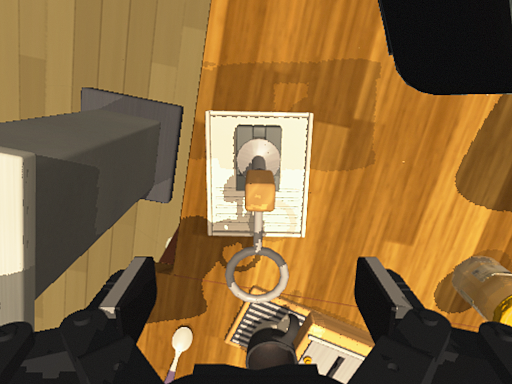

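The wrist picture shows the block at about (260, 190), the ring centre at (257, 274) and the flange centre near (258, 157).

```bash
python3 - <<'E'
from h import *
np.set_printoptions(precision=1,suppress=True)
K=np.array(r.camera_info("wrist")["K"]);KT=(K,np.load("w4T.npy"))
g=atz((257,274),115.5,KT);b=atz((257.4,189.2),143.5,KT)
print(g,b,np.linalg.norm((g-b)[:2]),np.degrees(np.arctan2(*(b-g)[1::-1])))
im=cv2.imread("pics/w4.png"); 
hs=cv2.cvtColor(im,40)[165:215,235:285]
cr=im[160:285,215:300]; cv2.imwrite("pics/w4c.png",cv2.resize(cr,None,fx=4.7,fy=4.7,interpolation=2))
for n,p in(("blocktop",(b[0],b[1],166.5)),("blockbot",(b[0],b[1],120.5)),("flange",(b[0],b[1],33))): print(n,proj(p,KT))
go([422.0,216.0,124.5])
E
```

```text
[439.9 127.8 115.5] [422.2 217.  143.5] 90.93254061292785 101.18981356576873
blocktop [257.6 198.4]
blockbot [257.2 181.4]
flange [256.8 160.2]
pos [421.2 214.5 256.3] yawx 101.13 steps x,y,z [0.1 0.  5.3] yaw steps
```

View pics/w4c.png

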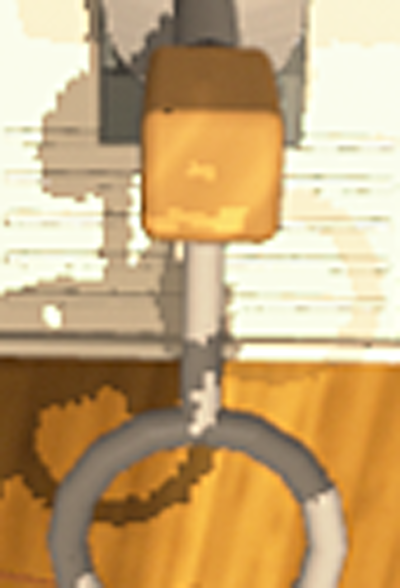

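The block's top face is centred at about (260, 197) and the ring at (257, 273). I put the block at about (423.5, 217.5), about 3 mm from the TCP, and descend.

Call:
step_arm:
  targets:
    - {"jaw": 1, "tx": 0.08, "ty": 0.13, "tz": 0.6, "yaw": 0}
    - {"jaw": 1, "tx": 0, "ty": 0, "tz": 1, "yaw": 0}
    - {"jaw": 1, "tx": 0, "ty": 0, "tz": 1, "yaw": 0}
    - {"jaw": 1, "tx": 0, "ty": 0, "tz": 1, "yaw": 0}
    - {"jaw": 1, "tx": 0, "ty": 0, "tz": 1, "yaw": 0}
    - {"jaw": 1, "tx": 0, "ty": 0, "tz": 0.68, "yaw": 0}
    - {"jaw": 1, "tx": 0, "ty": 0, "tz": 0, "yaw": 0}
    - {"jaw": 0, "tx": 0, "ty": 0, "tz": 0, "yaw": 0}
    - {"jaw": 0, "tx": 0, "ty": 0, "tz": 0, "yaw": 0}
    - {"jaw": 0, "tx": 0, "ty": 0, "tz": 0, "yaw": 0}
    - {"jaw": 0, "tx": 0, "ty": 0, "tz": 0, "yaw": 0}
    - {"jaw": 0, "tx": 0, "ty": 0, "tz": 0, "yaw": 0}
  grip_force: 80

```text
clock: 10.4
position: [424.2, 216.9, 124.9]
eef_rot: [1.995, 2.426, 0.0]
ft_force: [-1.1, -0.2, 5.3]
grip_width: 0.245
finger_force: 78.1
```

Call:
step_arm:
  targets:
    - {"jaw": 0, "tx": 0, "ty": 0, "tz": 0, "yaw": 0}
    - {"jaw": 0, "tx": 0, "ty": 0, "tz": 0, "yaw": 0}

```text
clock: 10.65
position: [424.2, 216.9, 124.9]
eef_rot: [1.995, 2.426, 0.0]
ft_force: [-1.8, -0.5, 5.3]
grip_width: 0.251
finger_force: 78.1
```

```bash
python3 - <<'E'
from h import *
go([574,-34.6,200],76);s=r.observe();print(s['ft_force'],s['wrist_torque'],s['grip_width'],s['joints'])
KT=cam("wrist"); im=snap("wrist","w5"); np.save("w5T.npy",KT[1])
cv2.imwrite("pics/w5c.png",cv2.resize(im[130:384,150:370,::-1],None,fx=2.3,fy=2.3,interpolation=2))
E
```

```text
pos [424.2 216.9 124.9] yawx 101.14 steps x,y,z [-11.03   3.94  -3.  ] yaw steps 4.19
[-1.7899899  -0.46684666  5.28997291] [-0.15253645  0.22204839 -0.00467145] 0.2511679685276183 [ 2.37533125e-01  5.05804463e-01  1.89994878e+00 -1.26918077e-04
  7.35445922e-01  4.32617785e-02]
```

View pics/w5c.png

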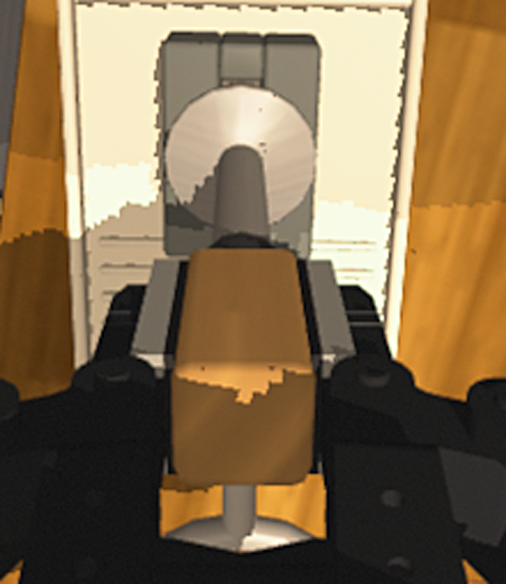

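The picture shows the block well between the pads, with the flange circle centred at crop (240, 157) and the block's top face at crop (243, 424). I use them to work out how the post sits relative to the TCP.

```bash
python3 - <<'E'
from h import *
np.set_printoptions(precision=1,suppress=True)
K=np.array(r.camera_info("wrist")["K"]);KT=(K,np.load("w5T.npy"))
s=r.observe();M=R.from_rotvec(s["eef_rot"]).as_matrix()
f=lambda x,y,z:M.T@(atz((150+x/2.3,130+y/2.3),z,KT)-s['position'])
print("flange c",f(240,157,34),"edges",f(240,86,34),f(240,228,34),f(166,157,34),f(316,157,34))
print("blk",f(243,424,166.5),f(243,362,166.5),f(243,485,166.5),f(172,424,166.5),f(315,424,166.5))
E
```

```text
flange c [ 1.3 -0.1 90.9] edges [23.9 -0.1 90.9] [-22.6  -0.1  90.9] [  1.3 -23.1  90.9] [ 1.3 23.6 90.9]
blk [  2.3   0.7 -41.6] [ 13.    0.7 -41.6] [ -8.8   0.7 -41.6] [  2.3 -10.  -41.6] [  2.3  11.5 -41.6]
```

Call:
step_arm:
  targets:
    - {"jaw": 0, "tx": 0, "ty": 0, "tz": -0.1, "yaw": 0}
    - {"jaw": 0, "tx": 0, "ty": 0, "tz": -0.3, "yaw": 0}
    - {"jaw": 0, "tx": 0, "ty": 0, "tz": -0.6, "yaw": 0}
    - {"jaw": 0, "tx": 0, "ty": 0, "tz": -1, "yaw": 0}
    - {"jaw": 0, "tx": 0, "ty": 0, "tz": -1, "yaw": 0}
    - {"jaw": 0, "tx": 0, "ty": 0, "tz": -1, "yaw": 0}
    - {"jaw": 0, "tx": 0, "ty": 0, "tz": -1, "yaw": 0}
    - {"jaw": 0, "tx": 0, "ty": 0, "tz": 0, "yaw": 0}

```text
clock: 11.7
position: [425.4, 217.3, 251.0]
eef_rot: [1.994, 2.424, 0.006]
ft_force: [0.7, -0.6, -2.3]
grip_width: 0.251
finger_force: 78.6
```

```bash
python3 - <<'E'
from h import *
go([574,-34.6,190],76);s=r.observe();print(s['ft_force'],s['wrist_torque'],s['grip_width'])
E
```

```text
pos [425.4 217.3 251. ] yawx 101.13 steps x,y,z [-11.03   3.87   2.45] yaw steps 4.19
[ 0.66343083 -0.55316631 -2.26024323] [-0.03143026  0.01940701 -0.00727935] 0.2510556982323269
```

Call:
step_arm:
  targets:
    - {"jaw": 0, "tx": -0.4, "ty": 0.1, "tz": 0, "yaw": 0}
    - {"jaw": 0, "tx": -0.8, "ty": 0.2, "tz": 0, "yaw": 0}
    - {"jaw": 0, "tx": -1, "ty": 0.25, "tz": 0, "yaw": 0}
    - {"jaw": 0, "tx": -1, "ty": 0.25, "tz": 0, "yaw": 0}
    - {"jaw": 0, "tx": -1, "ty": 0.25, "tz": 0, "yaw": 0}
    - {"jaw": 0, "tx": -1, "ty": 0.25, "tz": 0, "yaw": 0}
    - {"jaw": 0, "tx": -1, "ty": 0.25, "tz": 0, "yaw": 0}
    - {"jaw": 0, "tx": -1, "ty": 0.25, "tz": 0, "yaw": 0}
    - {"jaw": 0, "tx": -1, "ty": 0.25, "tz": 0, "yaw": 0}
    - {"jaw": 0, "tx": -1, "ty": 0.2, "tz": 0, "yaw": 0}
    - {"jaw": 0, "tx": -1, "ty": 0.2, "tz": 0, "yaw": 0}
    - {"jaw": 0, "tx": -1, "ty": 0.2, "tz": 0, "yaw": 0}

```text
clock: 13.2
position: [542.5, -46.4, 247.3]
eef_rot: [-1.994, -2.423, 0.003]
ft_force: [-0.2, 0.3, -2.7]
grip_width: 0.245
finger_force: 78.4
```

Call:
step_arm:
  targets:
    - {"jaw": 0, "tx": -1, "ty": 0.3, "tz": 0, "yaw": 0}
    - {"jaw": 0, "tx": -0.6, "ty": 0.2, "tz": 0, "yaw": 0}
    - {"jaw": 0, "tx": -0.2, "ty": 0.05, "tz": 0.2, "yaw": 0.7}
    - {"jaw": 0, "tx": 0, "ty": 0, "tz": 0.3, "yaw": 1}
    - {"jaw": 0, "tx": 0, "ty": 0, "tz": 0.3, "yaw": 1}
    - {"jaw": 0, "tx": 0, "ty": 0, "tz": 0, "yaw": 1}
    - {"jaw": 0, "tx": 0, "ty": 0, "tz": 0, "yaw": 0.49}
    - {"jaw": 0, "tx": 0, "ty": 0, "tz": 0, "yaw": 0}

```text
clock: 14.2
position: [565.4, -86.5, 228.9]
eef_rot: [-2.474, -1.934, 0.001]
ft_force: [-0.1, -0.7, -3.0]
grip_width: 0.251
finger_force: 78.2
```

```bash
python3 - <<'E'
from h import *
go([573.6,-36.2,170],76);s=r.observe();print(s['ft_force'],s['wrist_torque'],s['grip_width'])
KT=cam("wrist"); im=snap("wrist","w6"); np.save("w6T.npy",KT[1]); np.save("w6p.npy",s['position'])
p=proj([574,-34.6,40],KT); print(p)
x,y=150,100
cv2.imwrite("pics/w6c.png",cv2.resize(im[60:260,150:360,::-1],None,fx=3,fy=3,interpolation=2))
E
```

```text
pos [565.4 -86.5 228.9] yawx 76.04 steps x,y,z [ 2.03 -0.17  2.36] yaw steps 0.01
[-0.10907348 -0.70286756 -3.02148931] [-0.01038868 -0.06475802  0.03339138] 0.25128745529597685
[250.61544472 114.76622003]
```

View pics/w6c.png

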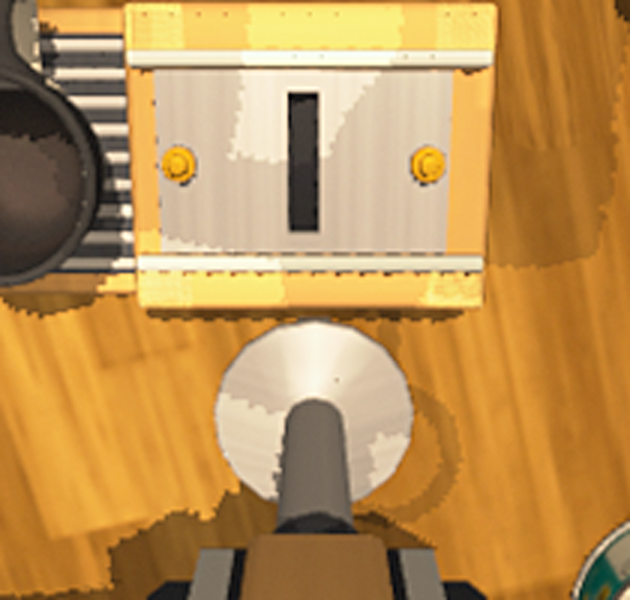

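The picture shows the slot centre at crop (303.5, 162), standing vertical so the yaw fits. The flange centre is at crop (314, 413).

```bash
python3 - <<'E'
from h import *
np.set_printoptions(precision=2,suppress=True)
K=np.array(r.camera_info("wrist")["K"]);T=np.load("w6T.npy");KT=(K,T);s=r.observe();pz=np.load("w6p.npy")
M=R.from_rotvec(s["eef_rot"]).as_matrix()
f=lambda x,y,z:M.T@(atz((150+(x+.5)/3-.5,60+(y+.5)/3-.5),z,KT)-pz)
a=f(303.5,162,40);print("slot",a, "len",f(303,92,40)[0]-f(303,232,40)[0],f(287,160,40)[1],f(320,160,40)[1])
fz=pz[2]-91
for z in(fz-0,):print("fl",f(314,413,z),f(215,413,z),f(413,413,z),f(314,320,z))
print("screws",f(178,163,47),f(428,163,47))
print("world slot",M@a+pz, s['joints'])
E
```

```text
slot [ 53.4   -3.86 188.93] len 42.93811898402123 -9.038125642446635 1.3263084500747924
fl [ 2.14 -0.34 91.  ] [  2.13 -23.94  91.02] [ 2.16 23.25 90.98] [24.79 -0.34 91.01]
screws [ 53.59 -42.39 181.96] [ 53.62  34.53 181.9 ]
world slot [574.45 -33.67  40.  ] [-0.35  0.46  1.57  0.    1.11 -0.1 ]
```

Call:
step_arm:
  targets:
    - {"jaw": 0, "tx": 0.3, "ty": -0.05, "tz": 0, "yaw": 0}
    - {"jaw": 0, "tx": 0.6, "ty": -0.05, "tz": 0, "yaw": 0}
    - {"jaw": 0, "tx": 0.7, "ty": -0.04, "tz": 0, "yaw": 0}
    - {"jaw": 0, "tx": 0.4, "ty": 0, "tz": 0.2, "yaw": 0}
    - {"jaw": 0, "tx": 0.1, "ty": 0, "tz": 0.7, "yaw": 0}
    - {"jaw": 0, "tx": 0, "ty": 0, "tz": 0.9, "yaw": 0}
    - {"jaw": 0, "tx": 0, "ty": 0, "tz": 0.6, "yaw": 0}
    - {"jaw": 0, "tx": 0, "ty": 0, "tz": 0.36, "yaw": 0}
    - {"jaw": 0, "tx": 0, "ty": 0, "tz": 0, "yaw": 0}
    - {"jaw": 0, "tx": 0, "ty": 0, "tz": 0, "yaw": 0}

```text
clock: 15.5
position: [575.4, -34.9, 160.9]
eef_rot: [2.475, 1.933, 0.001]
ft_force: [-0.3, -0.2, -1.6]
grip_width: 0.249
finger_force: 78.3
```

Call:
step_arm:
  targets:
    - {"jaw": 0, "tx": 0, "ty": 0, "tz": 0.15, "yaw": 0}
    - {"jaw": 0, "tx": 0, "ty": 0, "tz": 0.08, "yaw": 0}
    - {"jaw": 0, "tx": 0, "ty": 0, "tz": 0, "yaw": 0}

```text
clock: 15.88
position: [574.7, -34.7, 154.5]
eef_rot: [-2.476, -1.934, 0.0]
ft_force: [0.6, 0.8, -3.8]
grip_width: 0.247
finger_force: 78.3
```

Call:
step_arm:
  targets:
    - {"jaw": 0, "tx": 0, "ty": 0, "tz": 0.04, "yaw": 0}
    - {"jaw": 0, "tx": 0, "ty": 0, "tz": 0.04, "yaw": 0}
    - {"jaw": 0, "tx": 0, "ty": 0, "tz": 0, "yaw": 0}

```text
clock: 16.25
position: [574.7, -34.7, 152.5]
eef_rot: [-2.476, -1.934, 0.0]
ft_force: [-0.6, -0.6, -3.1]
grip_width: 0.25
finger_force: 78.3
```

Call:
step_arm:
  targets:
    - {"jaw": 0, "tx": 0, "ty": 0, "tz": 0.04, "yaw": 0}
    - {"jaw": 0, "tx": 0, "ty": 0, "tz": 0.02, "yaw": 0}
    - {"jaw": 0, "tx": 0, "ty": 0, "tz": 0, "yaw": 0}

```text
clock: 16.62
position: [574.7, -34.7, 151.0]
eef_rot: [-2.476, -1.934, 0.0]
ft_force: [-0.4, 0.7, -2.5]
grip_width: 0.25
finger_force: 78.3
```

Call:
step_arm:
  targets:
    - {"jaw": 0, "tx": 0, "ty": 0, "tz": 0.02, "yaw": 0}
    - {"jaw": 0, "tx": 0, "ty": 0, "tz": 0, "yaw": 0}

```text
clock: 16.88
position: [574.8, -34.7, 150.5]
eef_rot: [-2.476, -1.934, 0.0]
ft_force: [0.3, 0.1, -2.7]
grip_width: 0.247
finger_force: 78.3
```

Call:
step_arm:
  targets:
    - {"jaw": 0, "tx": 0, "ty": 0, "tz": 0.04, "yaw": 0}
    - {"jaw": 0, "tx": 0, "ty": 0, "tz": 0.02, "yaw": 0}
    - {"jaw": 0, "tx": 0, "ty": 0, "tz": 0, "yaw": 0}

```text
clock: 17.25
position: [574.7, -34.7, 149.0]
eef_rot: [-2.476, -1.934, 0.0]
ft_force: [0.7, -0.8, -2.3]
grip_width: 0.247
finger_force: 78.3
```

Call:
step_arm:
  targets:
    - {"jaw": 0, "tx": 0, "ty": 0, "tz": 0.06, "yaw": 0}
    - {"jaw": 0, "tx": 0, "ty": 0, "tz": 0.02, "yaw": 0}
    - {"jaw": 0, "tx": 0, "ty": 0, "tz": 0, "yaw": 0}

```text
clock: 17.62
position: [574.7, -34.7, 147.0]
eef_rot: [-2.476, -1.934, 0.0]
ft_force: [-1.0, -0.4, -2.8]
grip_width: 0.246
finger_force: 78.3
```

The foot is through the slot without contact. Next I press it against the spring in small steps with a firmer grip.

Call:
step_arm:
  targets:
    - {"jaw": 0, "tx": 0, "ty": 0, "tz": 0.06, "yaw": 0}
    - {"jaw": 0, "tx": 0, "ty": 0, "tz": 0.06, "yaw": 0}
    - {"jaw": 0, "tx": 0, "ty": 0, "tz": 0.06, "yaw": 0}
    - {"jaw": 0, "tx": 0, "ty": 0, "tz": 0, "yaw": 0}
  grip_force: 110

```text
clock: 18.12
position: [574.9, -34.7, 143.4]
eef_rot: [2.476, 1.934, 0.0]
ft_force: [-1.8, 0.2, 5.4]
grip_width: 0.243
finger_force: 108.6
```

Call:
step_arm:
  targets:
    - {"jaw": 0, "tx": 0, "ty": 0, "tz": 0.06, "yaw": 0}
    - {"jaw": 0, "tx": 0, "ty": 0, "tz": 0.06, "yaw": 0}
    - {"jaw": 0, "tx": 0, "ty": 0, "tz": 0.06, "yaw": 0}
    - {"jaw": 0, "tx": 0, "ty": 0, "tz": 0, "yaw": 0}

```text
clock: 18.62
position: [574.9, -34.8, 139.3]
eef_rot: [2.475, 1.934, 0.0]
ft_force: [-2.0, 0.5, 8.2]
grip_width: 0.247
finger_force: 108.8
```

Call:
step_arm:
  targets:
    - {"jaw": 0, "tx": 0, "ty": 0, "tz": 0.06, "yaw": 0}
    - {"jaw": 0, "tx": 0, "ty": 0, "tz": 0.06, "yaw": 0}
    - {"jaw": 0, "tx": 0, "ty": 0, "tz": 0, "yaw": 0}

```text
clock: 19.0
position: [574.9, -34.8, 136.5]
eef_rot: [2.475, 1.934, 0.001]
ft_force: [-2.5, 0.2, 8.9]
grip_width: 0.24
finger_force: 108.9
```

Call:
step_arm:
  targets:
    - {"jaw": 0, "tx": 0, "ty": 0, "tz": 0.03, "yaw": 0}
    - {"jaw": 0, "tx": 0, "ty": 0, "tz": 0, "yaw": 0}

```text
clock: 19.25
position: [574.9, -34.7, 135.9]
eef_rot: [2.475, 1.934, 0.001]
ft_force: [-2.6, 0.2, 9.0]
grip_width: 0.245
finger_force: 109.0
```

Call:
step_arm:
  targets:
    - {"jaw": 0, "tx": 0, "ty": 0, "tz": 0.02, "yaw": 0}
    - {"jaw": 0, "tx": 0, "ty": 0, "tz": 0, "yaw": 0.4}
    - {"jaw": 0, "tx": 0, "ty": 0, "tz": 0, "yaw": 0.8}
    - {"jaw": 0, "tx": 0, "ty": 0, "tz": 0, "yaw": 0}

```text
clock: 19.75
position: [575.6, -34.9, 135.6]
eef_rot: [2.591, 1.773, 0.002]
ft_force: [-1.3, 0.7, 8.4]
grip_width: 0.243
finger_force: 109.2
```

```bash
python3 - <<'E'
from h import *
go([575,-34.8,135],-14);s=r.observe();print(s['ft_force'],s['wrist_torque'],s['grip_width'])
E
```

```text
pos [575.6 -34.9 135.6] yawx 68.76 steps x,y,z [-0.   -0.02  0.03] yaw steps 13.79
[-1.34093527  0.66734737  8.39155896] [ 0.08378421  0.52632218 -0.12884954] 0.24321378521350476
```

Call:
step_arm:
  targets:
    - {"jaw": 0, "tx": 0, "ty": 0, "tz": 0, "yaw": 0.8}
    - {"jaw": 0, "tx": 0, "ty": 0, "tz": 0, "yaw": 0.8}
    - {"jaw": 0, "tx": 0, "ty": 0, "tz": 0, "yaw": 0.8}
    - {"jaw": 0, "tx": 0, "ty": 0, "tz": 0, "yaw": 0}

```text
clock: 20.25
position: [575.6, -34.7, 135.7]
eef_rot: [2.794, 1.434, 0.003]
ft_force: [-1.3, 1.0, 9.5]
grip_width: 0.243
finger_force: 109.2
```

```bash
python3 - <<'E'
from h import *
go([575,-34.8,135],-14);s=r.observe();print(s['ft_force'],s['wrist_torque'],s['grip_width'])
E
```

```text
pos [575.6 -34.7 135.7] yawx 54.36 steps x,y,z [-0.02 -0.02  0.03] yaw steps 11.39
[-1.29149356  1.03204851  9.48270563] [ 0.1641491   0.5113544  -0.08488408] 0.24332180564261083
```

Call:
step_arm:
  targets:
    - {"jaw": 0, "tx": 0, "ty": 0, "tz": 0, "yaw": 1}
    - {"jaw": 0, "tx": 0, "ty": 0, "tz": 0, "yaw": 1}
    - {"jaw": 0, "tx": 0, "ty": 0, "tz": 0, "yaw": 1}
    - {"jaw": 0, "tx": 0, "ty": 0, "tz": 0, "yaw": 1}
    - {"jaw": 0, "tx": 0, "ty": 0, "tz": 0, "yaw": 1}
    - {"jaw": 0, "tx": 0, "ty": 0, "tz": 0, "yaw": 1}
    - {"jaw": 0, "tx": 0, "ty": 0, "tz": 0, "yaw": 1}
    - {"jaw": 0, "tx": 0, "ty": 0, "tz": 0, "yaw": 1}
    - {"jaw": 0, "tx": 0, "ty": 0, "tz": 0, "yaw": 1}
    - {"jaw": 0, "tx": 0, "ty": 0, "tz": 0, "yaw": 1}
    - {"jaw": 0, "tx": 0, "ty": 0, "tz": 0, "yaw": 0.5}
    - {"jaw": 0, "tx": 0, "ty": 0, "tz": 0, "yaw": 0}

```text
clock: 21.75
position: [575.3, -34.4, 135.6]
eef_rot: [-3.132, 0.236, -0.003]
ft_force: [-2.7, 2.1, 9.5]
grip_width: 0.244
finger_force: 109.2
```

```bash
python3 - <<'E'
from h import *
go([575,-34.8,135],-14);s=r.observe();print(s['ft_force'],s['wrist_torque'],s['grip_width'])
E
```

```text
pos [575.3 -34.4 135.6] yawx -8.64 steps x,y,z [-0.01  0.02  0.02] yaw steps 0.89
[-2.65701457  2.11799313  9.46518863] [ 0.43439329  0.57898396 -0.01109048] 0.24403410242488888
```

Call:
step_arm:
  targets:
    - {"jaw": 0, "tx": 0, "ty": 0, "tz": 0, "yaw": 0.45}
    - {"jaw": 0, "tx": 0, "ty": 0, "tz": 0, "yaw": 0.4}
    - {"jaw": 0, "tx": 0, "ty": 0, "tz": 0, "yaw": 0}
    - {"jaw": 0, "tx": 0, "ty": 0, "tz": -0.06, "yaw": 0}
    - {"jaw": 0, "tx": 0, "ty": 0, "tz": -0.06, "yaw": 0}
    - {"jaw": 0, "tx": 0, "ty": 0, "tz": 0, "yaw": 0}

```text
clock: 22.5
position: [575.1, -34.8, 138.3]
eef_rot: [3.119, -0.375, 0.002]
ft_force: [-2.1, 0.5, 7.2]
grip_width: 0.244
finger_force: 109.1
```

```bash
python3 - <<'E'
from h import *
go([575,-34.8,139.5],-14);s=r.observe();print(s['ft_force'],s['wrist_torque'],s['grip_width'])
E
```

```text
pos [575.1 -34.8 138.3] yawx -13.7 steps x,y,z [-0.    0.   -0.05] yaw steps 0.05
[-2.08624806  0.51616383  7.20823654] [0.18231059 0.51261344 0.02871277] 0.2441542358740996
```

Call:
step_arm:
  targets:
    - {"jaw": 0, "tx": 0, "ty": 0, "tz": -0.03, "yaw": 0}
    - {"jaw": 0, "tx": 0, "ty": 0, "tz": -0.03, "yaw": 0}
    - {"jaw": 0, "tx": 0, "ty": 0, "tz": 0, "yaw": 0}

```text
clock: 22.88
position: [575.1, -34.8, 139.4]
eef_rot: [3.119, -0.375, 0.002]
ft_force: [-1.6, 0.7, 6.4]
grip_width: 0.245
finger_force: 108.6
```

Call:
step_arm:
  targets:
    - {"jaw": 0, "tx": 0, "ty": 0, "tz": -0.03, "yaw": 0}
    - {"jaw": 0, "tx": 0, "ty": 0, "tz": 0, "yaw": 0}

```text
clock: 23.12
position: [575.0, -34.8, 139.4]
eef_rot: [3.119, -0.375, 0.001]
ft_force: [-1.5, 0.7, 4.8]
grip_width: 0.246
finger_force: 108.5
```

Locked: the height stays at 139.4 while the upward force falls. Next I let go and rise.

Call:
step_arm:
  targets:
    - {"jaw": 0.7, "tx": 0, "ty": 0, "tz": 0, "yaw": 0}
    - {"jaw": 0.7, "tx": 0, "ty": 0, "tz": 0, "yaw": 0}
    - {"jaw": 0.7, "tx": 0, "ty": 0, "tz": 0, "yaw": 0}
    - {"jaw": 0.7, "tx": 0, "ty": 0, "tz": 0, "yaw": 0}
    - {"jaw": 0.7, "tx": 0, "ty": 0, "tz": -0.5, "yaw": 0}
    - {"jaw": 1, "tx": 0, "ty": 0, "tz": -1, "yaw": 0}
    - {"jaw": 1, "tx": 0, "ty": 0, "tz": -1, "yaw": 0}
    - {"jaw": 1, "tx": 0, "ty": 0, "tz": -1, "yaw": 0}
    - {"jaw": 1, "tx": 0, "ty": 0, "tz": -1, "yaw": 0}
    - {"jaw": 1, "tx": 0, "ty": 0, "tz": 0, "yaw": 0}
  grip_force: 40

```text
clock: 24.38
position: [576.4, -35.1, 254.4]
eef_rot: [3.118, -0.375, 0.01]
ft_force: [-0.5, -0.0, -0.6]
grip_width: 1.001
finger_force: 0.0
```

```bash
python3 - <<'E'
from h import *
np.set_printoptions(precision=1,suppress=True)
go([477,-309.5,230],-14);s=r.observe();print(s['ft_force'],s['joints'])
for n,z in(("wrist",130),("top",130)):
    KT=cam(n); im=snap(n,"r_"+n)
    for t,z in(("ring",130),("block",158)):
        q=r.tip_of(t,n)
        if q: print(n,t,q[0],atz(q[0]['xy'],z,KT))
    if n=="wrist": np.save("w7T.npy",KT[1])
a=cv2.imread("pics/r_wrist.png"); b=cv2.imread("pics/r_top.png")[180:260,210:290]
cv2.imwrite("pics/r7.png",np.hstack([cv2.resize(a[84:384],(400,234)),cv2.resize(b,(234,234),interpolation=2)]))
E
```

```text
pos [576.4 -35.1 254.4] yawx -13.7 steps x,y,z [-1.3 11.6  1. ] yaw steps 0.05
[-0.5 -0.  -0.6] [-0.3  0.4  1.5  0.   1.2  1.6]
wrist block {'xy': [253.6, 199.9], 'confidence': 0.57} [575.4 -33.1 158. ]
top ring {'xy': [233.0, 226.8], 'confidence': 0.47} [490.3  -2.1 130. ]
```

View pics/r7.png

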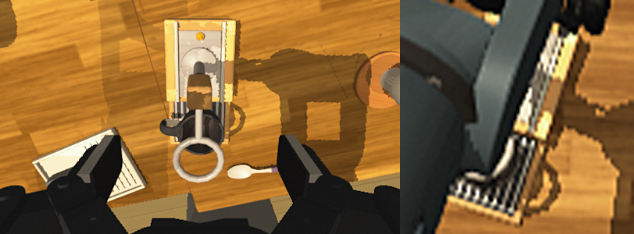

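The picture shows the post standing with the ring over the cup, its centre at about wrist pixel (255, 288). The picture budget is now spent, so the rest is measured by code. Next I fit the ring.

```bash
python3 - <<'E'
from h import *
np.set_printoptions(precision=1,suppress=True)
K=np.array(r.camera_info("wrist")["K"]);KT=(K,np.load("w7T.npy"))
g=cv2.cvtColor(cv2.imread("pics/r_wrist.png"),6)
c=cv2.HoughCircles(g,cv2.HOUGH_GRADIENT,1,4,param1=120,param2=14,minRadius=20,maxRadius=42)
for x in c[0][:14]:
    if abs(x[0]-255)<15 and abs(x[1]-288)<15: print(x,atz(x[:2],130,KT))
c0=np.array([486.5,-13.2,130]);print(proj(c0,KT),[np.linalg.norm(proj(c0+[0,d,0],KT)-proj(c0,KT)) for d in(22,30)])
E
```

```text
[254.5 275.5  41.4] [498.6 -15.  130. ]
[255.7 287.6] [np.float64(24.449849798786094), np.float64(33.28050259524598)]
```

Call:
step_arm:
  targets:
    - {"jaw": 1, "tx": 0, "ty": 0.6, "tz": 0, "yaw": 0}
    - {"jaw": 1, "tx": -0.1, "ty": 1, "tz": 0, "yaw": 0}
    - {"jaw": 1, "tx": -0.2, "ty": 1, "tz": 0, "yaw": 0}
    - {"jaw": 1, "tx": -0.1, "ty": 1, "tz": 0, "yaw": 0}
    - {"jaw": 1, "tx": -0.1, "ty": 1, "tz": 0, "yaw": 0}
    - {"jaw": 1, "tx": -0.2, "ty": 1, "tz": 0, "yaw": 0}
    - {"jaw": 1, "tx": -0.1, "ty": 1, "tz": 0, "yaw": 0}
    - {"jaw": 1, "tx": -0.1, "ty": 1, "tz": 0, "yaw": 0}
    - {"jaw": 1, "tx": -0.2, "ty": 1, "tz": 0, "yaw": 0}
    - {"jaw": 1, "tx": -0.1, "ty": 1, "tz": 0, "yaw": 0}
    - {"jaw": 1, "tx": -0.1, "ty": 1, "tz": 0, "yaw": 0}
    - {"jaw": 1, "tx": 0, "ty": 1, "tz": 0, "yaw": 0}

```text
clock: 26.18
position: [473.3, -310.2, 251.1]
eef_rot: [-3.119, 0.376, 0.002]
ft_force: [0.2, 0.2, 0.5]
grip_width: 1.005
finger_force: 0.0
```

Call:
step_arm:
  targets:
    - {"jaw": 1, "tx": 0, "ty": 0, "tz": 0, "yaw": 0}
    - {"jaw": 1, "tx": 0, "ty": 0, "tz": 0, "yaw": 0}

```text
clock: 26.42
position: [474.0, -308.4, 251.2]
eef_rot: [-3.118, 0.376, 0.001]
ft_force: [-0.2, 0.4, 0.9]
grip_width: 0.995
finger_force: 0.0
```

```bash
cat > d.py <<'E'
from h import *
np.set_printoptions(precision=1,suppress=True)
go([477,-309.5,150],-14); KT=cam("wrist"); im=snap("wrist","w8")
for q in r.tip_of("dripper","wrist")[:1]: print(q, atz(q['xy'],8,KT))
for q in r.regions_of("dripper","wrist")[:1]:
    m=q['mask'].astype(np.uint8); print(q['confidence'],q['box'])
    c=max(cv2.findContours(m,0,1)[0],key=cv2.contourArea)[:,0,:]
    P=np.array([atz(x,74,KT) for x in c]); print(cv2.minEnclosingCircle(P[:,:2].astype(np.float32)), P.min(0),P.max(0))
E
python3 d.py
```

```text
pos [ 474.  -308.4  251.2] yawx -13.74 steps x,y,z [0.1 0.  4. ] yaw steps 0.04
{'xy': [256.8, 157.3], 'confidence': 0.92} [ 474.1 -309.6    8. ]
0.85 [226.0, 135.8, 289.2, 198.6]
((479.12646484375, -309.7701416015625), 30.737865447998047) [ 448.4 -339.4   74. ] [ 508.5 -280.2   74. ]
```

The measured ring position agrees with the geometry, at about (486.5, -13.2). The dripper is at about (477, -309.5). Next I grip the band with TCP z about 40.

Call:
step_arm:
  targets:
    - {"jaw": 1, "tx": 0.13, "ty": 0.01, "tz": 0.6, "yaw": 0}
    - {"jaw": 1, "tx": 0, "ty": 0, "tz": 1, "yaw": 0}
    - {"jaw": 1, "tx": 0, "ty": 0, "tz": 1, "yaw": 0}
    - {"jaw": 1, "tx": 0, "ty": 0, "tz": 1, "yaw": 0}
    - {"jaw": 1, "tx": 0, "ty": 0, "tz": 1, "yaw": 0}
    - {"jaw": 1, "tx": 0, "ty": 0, "tz": 1, "yaw": 0}
    - {"jaw": 1, "tx": 0, "ty": 0, "tz": 1, "yaw": 0}
    - {"jaw": 1, "tx": 0, "ty": 0, "tz": 1, "yaw": 0}
    - {"jaw": 1, "tx": 0, "ty": 0, "tz": 0.6, "yaw": 0}
    - {"jaw": 1, "tx": 0, "ty": 0, "tz": 0.25, "yaw": 0}
    - {"jaw": 1, "tx": 0, "ty": 0, "tz": 0, "yaw": 0}

```text
clock: 27.95
position: [477.7, -309.7, 40.1]
eef_rot: [-3.119, 0.375, 0.0]
ft_force: [-0.6, 0.5, 0.1]
grip_width: 1.002
finger_force: 0.0
```

Call:
step_arm:
  targets:
    - {"jaw": 0.5, "tx": 0, "ty": 0, "tz": 0, "yaw": 0}
    - {"jaw": 0.5, "tx": 0, "ty": 0, "tz": 0, "yaw": 0}
    - {"jaw": 0.5, "tx": 0, "ty": 0, "tz": 0, "yaw": 0}
    - {"jaw": 0.5, "tx": 0, "ty": 0, "tz": 0, "yaw": 0}
  grip_force: 30

```text
clock: 28.45
position: [478.1, -310.2, 41.5]
eef_rot: [3.118, -0.375, 0.003]
ft_force: [-0.4, 0.8, 6.6]
grip_width: 0.696
finger_force: 32.5
```

```bash
python3 -c "
from h import *
go([486.5,-13.2,240],-14);s=r.observe();print(s['ft_force'],s['grip_width']*85,s['finger_force'])"
```

```text
pos [ 478.1 -310.2   41.5] yawx -13.72 steps x,y,z [ -2.48 -11.62  -7.96] yaw steps 0.05
[-0.38324628  0.77154852  6.58082441] 59.14141377954055 32.51997946877964
```

Call:
step_arm:
  targets:
    - {"jaw": 0.5, "tx": 0, "ty": 0, "tz": -0.2, "yaw": 0}
    - {"jaw": 0.5, "tx": 0, "ty": 0, "tz": -0.6, "yaw": 0}
    - {"jaw": 0.5, "tx": 0, "ty": 0, "tz": -1, "yaw": 0}
    - {"jaw": 0.5, "tx": 0, "ty": 0, "tz": -1, "yaw": 0}
    - {"jaw": 0.5, "tx": 0, "ty": 0, "tz": -1, "yaw": 0}
    - {"jaw": 0.5, "tx": 0, "ty": 0, "tz": -1, "yaw": 0}
    - {"jaw": 0.5, "tx": 0, "ty": 0, "tz": -1, "yaw": 0}
    - {"jaw": 0.5, "tx": 0, "ty": 0, "tz": -1, "yaw": 0}
    - {"jaw": 0.5, "tx": 0, "ty": 0, "tz": -0.8, "yaw": 0}
    - {"jaw": 0.5, "tx": 0, "ty": 0, "tz": -0.4, "yaw": 0}
    - {"jaw": 0.5, "tx": 0, "ty": 0, "tz": 0, "yaw": 0}

```text
clock: 29.82
position: [477.7, -309.9, 241.1]
eef_rot: [3.118, -0.375, 0.002]
ft_force: [-0.5, 0.7, -0.7]
grip_width: 0.688
finger_force: 32.5
```

Call:
step_arm:
  targets:
    - {"jaw": 0.5, "tx": 0, "ty": -0.4, "tz": 0, "yaw": 0}
    - {"jaw": 0.5, "tx": -0.2, "ty": -0.8, "tz": 0, "yaw": 0}
    - {"jaw": 0.5, "tx": -0.2, "ty": -1, "tz": 0, "yaw": 0}
    - {"jaw": 0.5, "tx": -0.2, "ty": -1, "tz": 0, "yaw": 0}
    - {"jaw": 0.5, "tx": -0.2, "ty": -1, "tz": 0, "yaw": 0}
    - {"jaw": 0.5, "tx": -0.3, "ty": -1, "tz": 0, "yaw": 0}
    - {"jaw": 0.5, "tx": -0.3, "ty": -1, "tz": 0, "yaw": 0}
    - {"jaw": 0.5, "tx": -0.3, "ty": -1, "tz": 0, "yaw": 0}
    - {"jaw": 0.5, "tx": -0.3, "ty": -1, "tz": 0, "yaw": 0}
    - {"jaw": 0.5, "tx": -0.2, "ty": -1, "tz": 0, "yaw": 0}
    - {"jaw": 0.5, "tx": -0.2, "ty": -1, "tz": 0, "yaw": 0}
    - {"jaw": 0.5, "tx": -0.1, "ty": -0.8, "tz": 0, "yaw": 0}

```text
clock: 31.32
position: [480.7, -25.0, 240.1]
eef_rot: [-3.119, 0.372, 0.002]
ft_force: [1.0, -0.7, -0.2]
grip_width: 0.691
finger_force: 32.5
```

Call:
step_arm:
  targets:
    - {"jaw": 0.5, "tx": 0, "ty": -0.5, "tz": 0, "yaw": 0}
    - {"jaw": 0.5, "tx": 0, "ty": -0.12, "tz": 0, "yaw": 0}
    - {"jaw": 0.5, "tx": 0, "ty": 0, "tz": 0, "yaw": 0}
    - {"jaw": 0.5, "tx": 0, "ty": 0, "tz": 0, "yaw": 0}

```text
clock: 31.82
position: [485.7, -13.3, 240.3]
eef_rot: [3.119, -0.376, -0.0]
ft_force: [-0.3, -0.2, 0.1]
grip_width: 0.691
finger_force: 32.5
```

```bash
python3 - <<'E'
from h import *
np.set_printoptions(precision=1,suppress=True)
go([486.5,-13.2,150],-14);s=r.observe();print(s['ft_force'],s['grip_width']*85,s['finger_force'])
KT=cam("wrist");im=snap("wrist","w9")
for t,z in(("dripper",s['position'][2]-33.5),("ring",130),("block",158)):
    q=r.tip_of(t,"wrist")
    if q: print(t,q[0],atz(q[0]['xy'],z,KT))
q=r.regions_of("dripper","wrist")
if q:
    m=q[0]['mask'].astype(np.uint8);c=max(cv2.findContours(m,0,1)[0],key=cv2.contourArea)[:,0,:]
    P=np.array([atz(x,s['position'][2]+32.5,KT) for x in c]);M=R.from_rotvec(s["eef_rot"]).as_matrix(); Q=(P-s['position'])@M; print(Q.min(0),Q.max(0))
E
```

```text
pos [485.7 -13.3 240.3] yawx -13.75 steps x,y,z [ 0.  -0.   3.6] yaw steps 0.04
[-0.3 -0.2  0.1] 58.757512973634796 32.49633983708918
dripper {'xy': [253.7, 84.3], 'confidence': 0.61} [562.  -30.6 206.8]
ring {'xy': [71.7, 262.1], 'confidence': 0.5} [462.9 148.2 130. ]
block {'xy': [254.5, 63.0], 'confidence': 0.62} [574.3 -34.  158. ]
[-29.4 -29.9 -32.5] [ 39.2  28.7 -32.5]
```

Call:
step_arm:
  targets:
    - {"jaw": 0.5, "tx": 0, "ty": 0, "tz": 0.5, "yaw": 0}
    - {"jaw": 0.5, "tx": 0, "ty": 0, "tz": 1, "yaw": 0}
    - {"jaw": 0.5, "tx": 0, "ty": 0, "tz": 0.8, "yaw": 0}
    - {"jaw": 0.5, "tx": 0, "ty": 0, "tz": 0.3, "yaw": 0}
    - {"jaw": 0.5, "tx": 0, "ty": 0, "tz": 0.1, "yaw": 0}
    - {"jaw": 0.5, "tx": 0, "ty": 0, "tz": 0.1, "yaw": 0}
    - {"jaw": 0.5, "tx": 0, "ty": 0, "tz": 0.1, "yaw": 0}
    - {"jaw": 0.5, "tx": 0, "ty": 0, "tz": 0, "yaw": 0}

```text
clock: 33.08
position: [485.9, -12.8, 168.0]
eef_rot: [3.119, -0.375, 0.001]
ft_force: [0.2, -0.1, -0.8]
grip_width: 0.686
finger_force: 32.5
```

Call:
step_arm:
  targets:
    - {"jaw": 0.5, "tx": 0, "ty": 0, "tz": 0.1, "yaw": 0}
    - {"jaw": 0.5, "tx": 0, "ty": 0, "tz": 0.1, "yaw": 0}
    - {"jaw": 0.5, "tx": 0, "ty": 0, "tz": 0.1, "yaw": 0}
    - {"jaw": 0.5, "tx": 0, "ty": 0, "tz": 0.1, "yaw": 0}
    - {"jaw": 0.5, "tx": 0, "ty": 0, "tz": 0, "yaw": 0}

```text
clock: 33.7
position: [485.5, -12.7, 157.5]
eef_rot: [-3.119, 0.375, 0.001]
ft_force: [0.4, -0.1, -0.6]
grip_width: 0.691
finger_force: 32.5
```

Call:
step_arm:
  targets:
    - {"jaw": 0.5, "tx": 0, "ty": 0, "tz": 0.1, "yaw": 0}
    - {"jaw": 0.5, "tx": 0, "ty": 0, "tz": 0.1, "yaw": 0}
    - {"jaw": 0.5, "tx": 0, "ty": 0, "tz": 0.1, "yaw": 0}
    - {"jaw": 0.5, "tx": 0, "ty": 0, "tz": 0.1, "yaw": 0}
    - {"jaw": 0.5, "tx": 0, "ty": 0, "tz": 0, "yaw": 0}

```text
clock: 34.33
position: [485.6, -12.7, 147.6]
eef_rot: [-3.119, 0.375, 0.001]
ft_force: [0.3, -0.8, -0.6]
grip_width: 0.693
finger_force: 32.5
```

Call:
step_arm:
  targets:
    - {"jaw": 0.5, "tx": 0, "ty": 0, "tz": 0.06, "yaw": 0}
    - {"jaw": 0.5, "tx": 0, "ty": 0, "tz": 0.04, "yaw": 0}
    - {"jaw": 0.5, "tx": 0, "ty": 0, "tz": 0, "yaw": 0}

```text
clock: 34.7
position: [485.9, -12.8, 145.3]
eef_rot: [-3.119, 0.375, -0.001]
ft_force: [-0.6, 0.6, 0.2]
grip_width: 0.691
finger_force: 32.5
```

Call:
step_arm:
  targets:
    - {"jaw": 0.5, "tx": 0, "ty": 0, "tz": 0.04, "yaw": 0}
    - {"jaw": 0.5, "tx": 0, "ty": 0, "tz": 0.04, "yaw": 0}
    - {"jaw": 0.5, "tx": 0, "ty": 0, "tz": 0, "yaw": 0}

```text
clock: 35.08
position: [486.0, -12.8, 143.3]
eef_rot: [3.119, -0.375, 0.001]
ft_force: [1.4, -0.2, -0.3]
grip_width: 0.692
finger_force: 32.6
```

Call:
step_arm:
  targets:
    - {"jaw": 0.5, "tx": 0, "ty": 0, "tz": 0.04, "yaw": 0}
    - {"jaw": 0.5, "tx": 0, "ty": 0, "tz": 0.02, "yaw": 0}
    - {"jaw": 0.5, "tx": 0, "ty": 0, "tz": 0, "yaw": 0}

```text
clock: 35.45
position: [485.6, -12.7, 141.9]
eef_rot: [-3.119, 0.375, 0.001]
ft_force: [0.6, -0.1, 1.7]
grip_width: 0.694
finger_force: 32.7
```

Contact comes at the expected height, so I let go.

Call:
step_arm:
  targets:
    - {"jaw": 0.75, "tx": 0, "ty": 0, "tz": 0, "yaw": 0}
    - {"jaw": 0.8, "tx": 0, "ty": 0, "tz": 0, "yaw": 0}
    - {"jaw": 1, "tx": 0, "ty": 0, "tz": 0, "yaw": 0}
    - {"jaw": 1, "tx": 0, "ty": 0, "tz": 0, "yaw": 0}
    - {"jaw": 1, "tx": 0, "ty": 0, "tz": 0, "yaw": 0}
    - {"jaw": 1, "tx": 0, "ty": 0, "tz": -0.2, "yaw": 0}
    - {"jaw": 1, "tx": 0, "ty": 0, "tz": -0.6, "yaw": 0}
    - {"jaw": 1, "tx": 0, "ty": 0, "tz": -1, "yaw": 0}
    - {"jaw": 1, "tx": 0, "ty": 0, "tz": -1, "yaw": 0}
    - {"jaw": 1, "tx": 0, "ty": 0, "tz": -1, "yaw": 0}
    - {"jaw": 1, "tx": 0, "ty": 0, "tz": -0.5, "yaw": 0}
    - {"jaw": 1, "tx": 0, "ty": 0, "tz": 0, "yaw": 0}

```text
clock: 36.95
position: [486.1, -12.8, 250.0]
eef_rot: [3.119, -0.375, 0.003]
ft_force: [-0.2, 0.4, 0.2]
grip_width: 0.998
finger_force: 0.0
```

```bash
python3 - <<'E'
from h import *
np.set_printoptions(precision=1,suppress=True)
s=r.observe();print(s['position'],s['ft_force'],s['grip_width'])
KT=cam("wrist");im=snap("wrist","w10")
for t,z in(("dripper",108),("ring",130),("block",158)):
    q=r.tip_of(t,"wrist")
    if q: print(t,q[0],atz(q[0]['xy'],z,KT))
q=r.regions_of("dripper","wrist")
M=R.from_rotvec(s["eef_rot"]).as_matrix()
for k in q[:1]:
    m=k['mask'].astype(np.uint8);c=max(cv2.findContours(m,0,1)[0],key=cv2.contourArea)[:,0,:]
    P=np.array([atz(x,174,KT) for x in c]); Q=(P-s['position'])@M; print(k['confidence'],Q.min(0),Q.max(0),cv2.fitEllipse(c))
K2=cam("scene");snap("scene","s10")
q=r.regions_of("dripper","scene")
if q:
    print(q[0]['box'],q[0]['confidence']); 
    C=np.array([486,-13,0.])
    print([proj(C+np.array(o),K2).round(1) for o in([-30,0,174],[30,0,174],[0,30,174],[0,-30,174],[0,0,108])])
    m=q[0]['mask'].astype(np.uint8);c=max(cv2.findContours(m,0,1)[0],key=cv2.contourArea);print(cv2.boundingRect(c))
E
```

```text
[486.1 -12.8 250. ] [-0.2  0.4  0.2] 0.998164196288881
dripper {'xy': [254.3, 185.7], 'confidence': 0.75} [482.6 -10.7 108. ]
block {'xy': [252.4, 65.0], 'confidence': 0.94} [574.7 -32.  158. ]
0.58 [-29.2 -31.   76. ] [32.6 27.7 76.1] ((253.59300231933594, 203.02420043945312), (86.27313995361328, 87.66048431396484), 179.64198303222656)
[222.4, 173.1, 240.9, 194.7] 0.56
[array([224.9, 177.8]), array([241.9, 173. ]), array([228.5, 171.6]), array([238.5, 179.3]), array([233.7, 194.1])]
(223, 170, 20, 21)
```

The rim circle, block and scene-view extents all agree with an upright dripper in the ring, and the robot is clear. I hand in the job.

```bash
python3 -c "
from station import r
print(r.sign_off())"
```

```text
the job is handed in; nothing more can be done
None
```

I handed the job in at about 37 s; the hand-in gave no verdict. By my measurements the post is locked with its arm over the cup, the dripper hangs upright in the ring, and the robot is clear of everything.

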